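Set the grinder's tool rest with a gap gauge

TASK

A new wheel has been fitted and the tool rest at the left-hand wheel of the bench grinder is backed right off. Take the thin gap gauge from the wooden block, sit its foot on the rest with the blade hanging in the gap before the wheel, let go, and push the rest in until the blade is nipped lightly between rest and wheel. Then take the gauge again, draw it straight up out of the gap feeling that it drags (if it does not, push the rest up to it again), and stand it back in the block, leaving the rest where it is set and the thick gauge in its slot.

Things in the scene. Friction and masses are not known exactly. Their poses are not given: they have to be found in the camera images.
- gauge_thin_mid (a point): centre of the upright handle of the thin gauge, steel, 0.16 kg, the taller, slimmer one: handle 14 (x) x 28 (y) x 50 (z) mm on a level foot 32 x 28 x 8 mm; from the foot's +x end a slightly springy blade hangs 36 mm down, 4 mm thick (x), 18 wide (y), its middle 15 mm to +x of the handle's, back flush with the foot's. In use the foot sits on the rest, +x to the wheel; at first x, y as the block's
- gauge_thick_mid (a point): handle centre of the thick gauge, which stays in the block: handle 20 (x) x 28 (y) mm, only 38 mm tall, blade 8 mm thick. Only 12 mm lies between the edges of the two gauges, too little for a finger, so in the block a handle is taken by its broad faces (front and back, along x)
- gauge_block: fixed wooden block, 70 (x) x 200 (y) x 44 mm; origin at the centre of its underside, z up. Three slots in its top, each 13 (x) x 24 (y) mm, 40 deep; a gauge stands with its blade down the middle of a slot and its foot seated on the block's top. The gauges take two slots, one is empty
- slot0 (a point): mouth of the first slot, in the top of the block (72 mm towards the block's +y)
- slot1 (a point): mouth of the second slot (32 mm towards +y); the gauges stand in slot0 and slot1, which is which varies
- slot2 (a point): mouth of the empty third slot (56 mm towards -y), with room for fingers all round; the easiest to put the gauge back in
- wheel: left-hand (+y) 150 mm wheel, 22 mm thick, fixed (does not turn), guarded at top and back; the guard's top is 201 mm above the bench, the grinder's motor lies to the right (-y). The frame is the grinder's own: origin on the bench under the grinder's middle, x from its front to its back (the way the rest slides to the wheel), z up
- wheel_front (a point): foremost point of the wheel's rim, at spindle height, 115 mm above the bench; the gap is measured from here straight to the rest. Once the rest is set there is little room for a finger between the gauge's handle and the wheel: take the gauge by its narrow edges (28 mm apart, along y)
- rest_edge (a point): middle of the rest's edge facing the wheel, on its top face, 127 mm above the bench, 12 mm above wheel_front. The rest is a level folded plate, 55 mm deep from here away from the wheel, 56 wide; at this edge a skirt turns 24 mm down, against which the blade hangs. Axes as the wheel's
- rest_front (a point): middle of the rest's front lip (18 mm high, 56 mm wide), the upright face away from the wheel, 118 mm above the bench: push here, along x of the wheel
- tool_rest (a joint): travel of the rest to the wheel, m: 0 is fully back, gap = 0.040 minus this; starts at 0 to 0.010. The clamp bolt is nipped: it slides stiffly (about 6 N; push until some 10 to 20 N are felt), stays where left and keeps a light nip on the gauge (a drag of a few N). With the gauge nipped flat it reads 0.036; stops at 0.039

How it is judged (in metres and radians):
On the way, in this order (a step that is already met when the one before it is completed fails the run):
1. the thin gauge sits on the rest, blade in the gap, let go (x of gauge_thin_mid in the frame of rest_edge between -0.018 and -0.001 m and z of gauge_thin_mid in the frame of rest_edge between 0.026 and 0.039 m and horizontal distance between gauge_thin_mid and rest_edge below 0.024 m and angle between gauge_thin_mid's own z axis and vertical below 0.35 rad and contact force between gauge_thin and the fingers below 0.1 N), for 0.2 s.
2. the rest has been pushed in and nips the blade against the wheel, the hand off the gauge (contact force between gauge_thin and wheel above 0.7 N and value of joint tool_rest between 0.035 and 0.037 m and contact force between gauge_thin and the fingers below 0.1 N), for 0.2 s.
3. the gauge is drawn up through the gap with a drag (z of gauge_thin_mid in the frame of rest_edge between 0.0355 and 0.06 m and contact force between gauge_thin and wheel above 0.5 N and contact force between gauge_thin and the fingers above 1 N), for 0.1 s.
At the end, for the whole second after the job is handed in: The rest stands set to the gauge, its gap to the wheel 4 mm, 1 mm more or less; the thin gauge stands upright in a slot of the block, seated on its foot (within 5 mm), released and at rest; the thick gauge still stands in its slot (value of joint tool_rest between 0.035 and 0.037 m and z of gauge_thin_mid in the frame of gauge_block between 0.071 and 0.082 m and x of gauge_thin_mid in the frame of gauge_block between -0.023 and 0.023 m and y of gauge_thin_mid in the frame of gauge_block between -0.09 and 0.09 m and angle between gauge_thin_mid's own z axis and vertical below 0.15 rad and linear speed of gauge_thin below 0.02 m/s and contact force between gauge_thin and the fingers below 0.1 N and distance of gauge_thick_mid from where it was at the start of the episode below 0.02 m); the robot touches nothing.
It fails at once if the thick gauge pulled out or knocked out of its slot (moved more than 20 mm) (distance of gauge_thick_mid from where it was at the start of the episode above 0.02 m).
It fails at once if the gauge rammed against the wheel with more than 45 N (contact force between gauge_thin and wheel above 45 N).
It also fails if it takes over 64 s, if anything falls off the work surface, if the arm or the gripper's body presses on something with over 40 N, if the wrist force passes 120 N, or if a joint passes its speed limit or range.

ROBOT

A 6-joint arm with a two-finger parallel gripper is mounted at the origin on a cart in front of the work surface, level with it; the furniture and walls round the work are solid. World frame = base frame: x ahead of the robot, y to its left, z up, the work surface at z = 0. Lengths are in m, angles in degrees, forces in N, time in s.
With the tool pointing down it reaches from about 0.25 to 0.725 m from the base axis. Payload 9.7 kg.
Tool frame: the origin (TCP) lies at the very end of the fingers, on their centre line; the grasp point (between the pads) lies grasp_offset behind it (grasp_offset is the distance from the TCP to the grasp point, in m); z points along the fingers, y is the line along which they close (so a half turn about z gives the same grasp; the last joint's range is limited). The gripper opens to 85 mm and grips with 20 to 120 N. Pads are 22 mm wide; open, the fingers measure 114 mm over their backs; the gripper's body (76 mm by 85 mm) begins 54 mm behind the grasp point. The pads swing forward as they close: fully open they stand 13 mm farther back than shut.
Start: joints at [-68.812, 4.979, 10.078, 95.1, 0, 90], TCP at [0.199, -0.513, 0.231] pointing down, gripper open.
Joint ranges: [-179.16, 179.16], [-48.56, 103.87], [-65.8, 70.77], [-126.05, 130.52], [-82.76, 87.17], [-180, 180]. Speed limits (degrees/s): [127.2, 127.2, 147.25, 180, 180, 180].

INTERFACE

Orientations are given as [roll, pitch, yaw] about the fixed x, y, z axes, in that order (R = Rz(yaw) Ry(pitch) Rx(roll)).
In Python, from workcell import get_obs, camera, calibration, job_done, recognise, cut_out, mark_of, grasp_offset gives the robot as it stands.
- The arm moves only by the tool servo_tool, never from a script. Its argument "moves" is a list of rows, each a list of 3 entries, a list of its own where there are three numbers: the turn, a rotation vector about the tool's x, y, z in degrees, then the shift along the tool's x, y, z in m, then the opening in per cent of the stroke, from 0 (shut) to 100 (fully open). In form: [[[ax, ay, az], [x, y, z], claw], ...]. A call has 1 to 12 rows; each row shifts and turns the commanded pose from where the row before left it, along the tool's axes as they then stand; what a row does not reach is not made up. A row lasts 1/10 s, in which the tool goes at most 50 mm and 8.59 degrees, less where a joint would pass 70% of its speed; a pose out of reach is approached as far as the arm can. A call is refused whole if a number of a shift passes 0.05 or a number of a turn 8.59, either way. A call with a gripper value outside its range is refused whole. The fingers move at their own pace and stop on an object; "force" is the grip in N (left out, the last holds). Time passes only in rows, so rows that do not move let the fingers close. It gives the time, the measured TCP pose, the force, the opening and the grip force at its end, in the units of the state.
- get_obs(): the state, without advancing time (a new reading comes with each control period).
- camera(name): name is "side" or "top" or "wrist"; returns (picture, depth): 400x640x3 uint8, red, green, blue; 400x640 float32, m along the optical axis (not along the pixel's ray), 0 where there is no reading.
- calibration(name): a dict with "camera_matrix" (3x3 intrinsics, pixels), "R" (3x3) and "t" (3): a world point X has camera coordinates R X + t. Camera axes: x right, y down, z forward; pixel columns grow to the right and rows downward; lengths in m; the calibration is good to about 2 mm. A picture is of the moment at which its call begins: read the wrist's pose just before it. calibration takes no time and is no camera call; for the wrist camera it gives the pose at the moment of the call.
- job_done(): hands the job in; it is judged then, once.
Trained networks look in the newest picture that a camera, given by its name, has taken for a name from the list of things; names that differ only in an ending like _2 or _b are one class to them, and where a whole thing is asked for, a point or a joint stands for the part that bears it (a point fixed in the world has none). Each returns a list of dicts, best first, with "score" (0 to 1); they miss things now and then, are a little off and sometimes report something else, mostly with a low value. They report only what shows in the picture. A call takes as long as a camera call.
- recognise(name, camera): "xyz" ([x, y, z] in m, in the coordinates of the camera as it stood for that picture, good to about 4 mm: the middle of the surface that is visible of it).
- cut_out(name, camera): "mask" (400x640 bool, what is visible of it).
- mark_of(name, camera): "xyz" ([x, y, z] in m, in the coordinates of the camera as it stood for that picture, good to about 4 mm: a listed point, or the origin of a listed thing).
The state is a dict: "time": time; "q": joint angles; "qd": joint speeds; "joint_efforts": joint torques, N m; "ee_pos": TCP position; "tcp_rot": TCP orientation; "wrist_force": force on the tool from outside, world axes, zero at the start; "torque": the same for the moment, N m; "opening": finger opening in m; "grasp_force": force on a finger pad.
Only numpy, scipy, OpenCV 4.12 (cv2) and the standard library are available. Lean on these libraries where they do the work, as an engineer would, in place of code of your own. Each camera call takes 0.05 s, during which the arm holds its last target. There are 200 camera calls.

## Working session

There is one attempt and no reset: what is moved stays moved. The work goes in short steps, Python scripts to look and compute and a tool call to move; the robot and the scene stay as the last step left them, time stands still between calls to the robot, and variables do not carry over. Pictures are saved under pics/ and viewed, at most 10 in all, crops included, and the job is handed in when it is done.

Besides the shell and the picture viewer there is one more tool, called after "Call:" by a JSON object that holds its "fn" and its "kwargs", one argument or row to a line. servo_tool: Moves the arm, as the interface text tells. Its arguments: {"type":"object","properties":{"moves":{"type":"array"},"force":{"type":"number"}},"required":["moves"]}

```bash
mkdir -p pics; ls; cat > h.py <<'E'
import numpy as np, cv2
from workcell import *
def W(cam,p,c=None):
    c=c or calibration(cam); return c["R"].T@(np.array(p)-c["t"])
def look(cam,names,pic=None):
    c=calibration(cam); im,d=camera(cam)
    if pic: cv2.imwrite(f"pics/{pic}.png",im[:,:,::-1])
    for n in names:
        r=mark_of(n,cam)
        for k in r[:2]: print(cam,n,round(k["score"],2),W(cam,k["xyz"],c).round(4))
    return c,im,d
def st():
    o=get_obs(); print({k:np.round(o[k],4).tolist() for k in("time","ee_pos","tcp_rot","wrist_force","opening","grasp_force","q")})
E
python3 - <<'E'
from h import *
print(grasp_offset); st()
N=["gauge_thin_mid","gauge_thick_mid","gauge_block","slot0","slot1","slot2","wheel","wheel_front","rest_edge","rest_front"]
a=look("side",N); b=look("top",N)
cv2.imwrite("pics/a.png",cv2.resize(np.vstack([a[1],b[1]])[:,:,::-1],(480,600)))
E
```

```text
pics
0.0187
{'time': 0.0, 'ee_pos': [0.1987, -0.5126, 0.2306], 'tcp_rot': [-179.9235, -0.0015, 21.1897], 'wrist_force': [-1.1118, 0.7105, 0.4335], 'opening': 0.0855, 'grasp_force': 0.0, 'q': [-68.8112, 5.012, 10.0343, 95.0988, 0.0015, 89.9991]}
side gauge_thin_mid 0.52 [0.4371 0.2769 0.0756]
side gauge_thick_mid 0.8 [0.4201 0.3163 0.0685]
side gauge_block 0.61 [0.4606 0.2454 0.004 ]
side gauge_block 0.21 [0.4495 0.2812 0.044 ]
side slot0 0.92 [0.4704 0.1959 0.0457]
side slot0 0.78 [0.4503 0.2807 0.0436]
side slot1 0.92 [0.4704 0.1959 0.0457]
side slot1 0.78 [0.4503 0.2807 0.0436]
side slot2 0.92 [0.4704 0.1959 0.0457]
side slot2 0.78 [0.4503 0.2807 0.0436]
side wheel_front 0.77 [0.5938 0.0154 0.1152]
side wheel_front 0.5 [0.4402 0.3173 0.0454]
side rest_edge 0.84 [0.5613 0.0166 0.1254]
side rest_front 0.74 [0.5077 0.0136 0.114 ]
top gauge_thin_mid 0.75 [0.433  0.2816 0.082 ]
top gauge_thick_mid 0.5 [0.4218 0.3146 0.0699]
top gauge_block 0.71 [ 4.607e-01  2.532e-01 -1.000e-04]
top gauge_block 0.59 [0.5124 0.0184 0.1134]
top slot0 0.86 [0.4385 0.323  0.041 ]
top slot0 0.73 [0.4744 0.2019 0.0496]
top slot1 0.86 [0.4385 0.323  0.041 ]
top slot1 0.73 [0.4744 0.2019 0.0496]
top slot2 0.86 [0.4385 0.323  0.041 ]
top slot2 0.73 [0.4744 0.2019 0.0496]
top wheel_front 0.92 [0.5966 0.0152 0.1192]
top rest_edge 0.94 [0.5662 0.0161 0.1287]
top rest_front 0.77 [0.5104 0.0197 0.1192]
```

View pics/a.png

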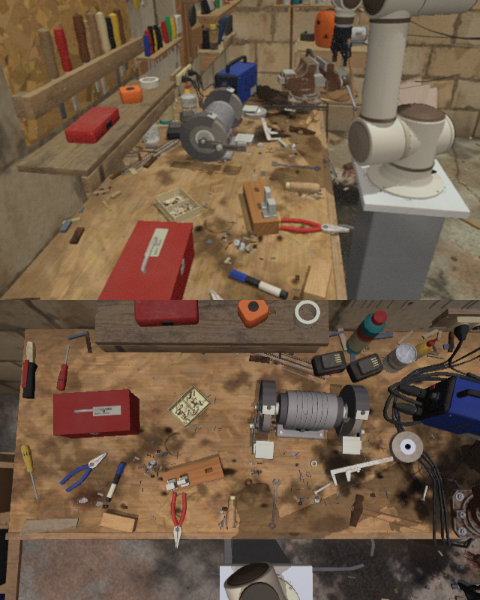

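```bash
cat >> h.py <<'E'
def cloud(cam):
    c=calibration(cam); im,d=camera(cam); K=c["camera_matrix"]
    v,u=np.mgrid[:400,:640]; P=np.stack([(u-K[0,2])/K[0,0]*d,(v-K[1,2])/K[1,1]*d,d],-1)
    return (P-c["t"])@c["R"], im, d>0
def rect(X,m):
    p=X[m][:,:2].astype(np.float32); r=cv2.minAreaRect(p*1000); return len(p),np.median(X[m][:,2]).round(4),np.round(r[0],1),np.round(r[1],1),round(r[2],1)
E
python3 - <<'E'
from h import *
X,im,ok=cloud("top")
for n,lo,hi in (("gauge_block",.036,.05),("tool_rest",.119,.135),("gauge_thin_mid",.09,.12)):
    r=cut_out(n,"top")
    for k in r[:2]:
        m=k["mask"]&ok; z=X[...,2]; print(n,k["score"],rect(X,m),(rect(X,m&(z>lo)&(z<hi)) if (m&(z>lo)&(z<hi)).sum()>5 else 0))
b=lambda x0,x1,y0,y1,z0,z1:ok&(X[...,0]>x0)&(X[...,0]<x1)&(X[...,1]>y0)&(X[...,1]<y1)&(X[...,2]>z0)&(X[...,2]<z1)
print(rect(X,b(.40,.52,.13,.36,.036,.05)),rect(X,b(.49,.575,-.04,.07,.12,.134)))
m=b(.5,.8,-.25,.1,.14,.3); print(rect(X,m))
E
```

```text
gauge_block 0.74 (1848, np.float64(0.0441), array([460. , 249.6]), array([ 75.2, 201.2]), 16.0) (1742, np.float64(0.0442), array([457.7, 249.8]), array([ 70. , 199.5]), 16.1)
tool_rest 0.88 (750, np.float64(0.1263), array([570.4,   9.7]), array([ 84.3, 126. ]), 87.1) (590, np.float64(0.127), array([535.1,  19.1]), array([61., 54.]), 89.3)
gauge_thin_mid 0.75 (168, np.float64(0.0667), array([434.9, 278.4]), array([31.9, 31.8]), 16.1) (74, np.float64(0.102), array([434.1, 276.1]), array([13.9, 27.9]), 18.7)
(1793, np.float64(0.0442), array([457.5, 250.4]), array([ 70. , 200.8]), 16.1) (602, np.float64(0.127), array([534.9,  18.8]), array([54.2, 61.1]), 0.1)
(5398, np.float64(0.168), array([ 667. , -111.1]), array([282.2, 151.6]), 87.9)
```

Call:
{"fn": "servo_tool", "kwargs": {
  "moves": [
    [[0, 0, 0], [0, 0, -0.04], 100],
    [[0, 0, -7], [0.04, -0.025, -0.01], 100],
    [[0, 0, -7], [0.04, -0.025, 0], 100]
  ]
}}

```text
time: 1.6
ee_pos: [0.251, -0.4344, 0.2827]
tcp_rot: [179.9, 0.0, 35.3]
wrist_force: [-0.2, 0.6, 0.3]
opening: 0.0855
grasp_force: 0.0
```

Call:
{"fn": "servo_tool", "kwargs": {
  "moves": [
    [[0, 0, -7.9], [0, 0, 0], 100],
    [[0, 0, -7.9], [0, 0, 0], 100],
    [[0, 0, -7.9], [0, 0, 0], 100],
    [[0, 0, -7.9], [0, 0, 0], 100],
    [[0, 0, -7.9], [0, 0, 0], 100],
    [[0, 0, -7.9], [0, 0, 0], 100],
    [[0, 0, -7.9], [0, 0, 0], 100],
    [[0, 0, -7.9], [0, 0, 0], 100],
    [[0, 0, -7.5], [0, 0, 0], 100],
    [[0, 0, 0], [0.039, 0.023, 0], 100],
    [[0, 0, 0], [0.039, 0.023, 0], 100],
    [[0, 0, 0], [0.039, 0.023, 0], 100]
  ]
}}

```text
time: 2.8
ee_pos: [0.2847, -0.3014, 0.2811]
tcp_rot: [-180.0, -0.0, 105.8]
wrist_force: [0.9, -0.0, -0.0]
opening: 0.0857
grasp_force: 0.0
```

Call:
{"fn": "servo_tool", "kwargs": {
  "moves": [
    [[0, 0, 0], [0.039, 0.023, 0], 100],
    [[0, 0, 0], [0.039, 0.023, 0], 100],
    [[0, 0, 0], [0.039, 0.023, 0], 100],
    [[0, 0, 0], [0.039, 0.023, 0], 100],
    [[0, 0, 0], [0.039, 0.023, 0], 100],
    [[0, 0, 0], [0.039, 0.023, 0], 100],
    [[0, 0, 0], [0.039, 0.023, 0], 100],
    [[0, 0, 0], [0.039, 0.023, 0], 100],
    [[0, 0, 0], [0.039, 0.023, 0], 100],
    [[0, 0, 0], [0.039, 0.023, 0], 100],
    [[0, 0, 0], [0.02, 0.015, 0.02], 100],
    [[0, 0, 0], [0.01, 0.01, 0.02], 100]
  ]
}}

```text
time: 4.0
ee_pos: [0.4155, 0.1734, 0.2408]
tcp_rot: [180.0, -0.0, 106.0]
wrist_force: [0.8, -0.2, 0.7]
opening: 0.0855
grasp_force: 0.0
```

```bash
python3 - <<'E'
from h import *
st()
c,im,d=look("wrist",["gauge_thin_mid","gauge_thick_mid","slot2","rest_edge","rest_front","wheel_front"],"w1")
E
```

```text
{'time': 4.0, 'ee_pos': [0.4155, 0.1734, 0.2408], 'tcp_rot': [179.9524, -0.0174, 106.0368], 'wrist_force': [0.7715, -0.1914, 0.7476], 'opening': 0.0855, 'grasp_force': 0.0, 'q': [22.6448, -8.4169, -1.9237, 96.4439, 0.0118, 96.608]}
wrist gauge_thin_mid 0.8 [0.4378 0.2806 0.0734]
wrist gauge_thin_mid 0.32 [0.4739 0.1984 0.0439]
wrist gauge_thick_mid 0.72 [0.4243 0.3139 0.0741]
wrist slot2 0.73 [0.4388 0.3175 0.0394]
wrist slot2 0.67 [0.4789 0.1988 0.0446]
wrist rest_front 0.48 [0.4347 0.2814 0.0784]
```

View pics/w1.png

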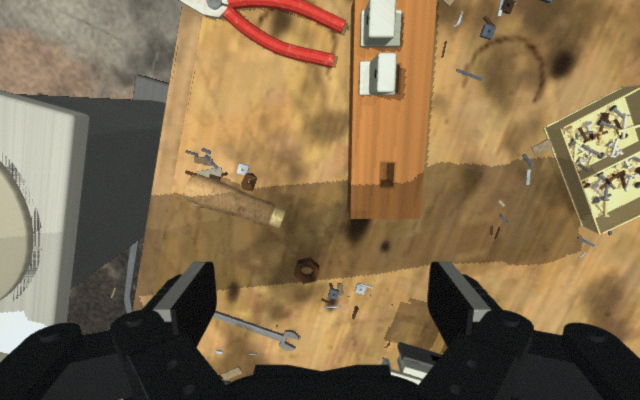

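```bash
python3 - <<'E'
from h import *
X,im,ok=cloud("wrist")
b=lambda x0,x1,y0,y1,z0,z1:ok&(X[...,0]>x0)&(X[...,0]<x1)&(X[...,1]>y0)&(X[...,1]<y1)&(X[...,2]>z0)&(X[...,2]<z1)
print(rect(X,b(.41,.46,.255,.297,.095,.12)))
print(rect(X,b(.40,.52,.13,.36,.036,.0465)))
print(rect(X,b(.40,.46,.297,.35,.083,.1)))
o=get_obs();print(o["ee_pos"])
E
```

```text
(776, np.float64(0.1013), array([435.7, 276.7]), array([14.3, 27.5]), 16.1)
(12951, np.float64(0.0436), array([460.3, 246.9]), array([ 70.5, 193.6]), 16.1)
(962, np.float64(0.0894), array([422.5, 312.3]), array([20.3, 23.8]), 16.0)
[0.41529227 0.17044079 0.24257595]
```

Call:
{"fn": "servo_tool", "kwargs": {
  "moves": [
    [[0, 0, 0], [0.03, 0.016, 0], 50],
    [[0, 0, 0], [0.035, 0.016, 0], 50],
    [[0, 0, 0], [0.0315, 0.0163, 0], 50],
    [[0, 0, 0], [0, 0, 0.03], 50],
    [[0, 0, 0], [0, 0, 0.03], 50],
    [[0, 0, 0], [0, 0, 0.03], 50],
    [[0, 0, 0], [0, 0, 0.02], 50],
    [[0, 0, 0], [0, 0, 0], 50],
    [[0, 0, 0], [0, 0, 0], 50]
  ]
}}

```text
time: 5.3
ee_pos: [0.4355, 0.2768, 0.1325]
tcp_rot: [179.9, -0.0, 105.8]
wrist_force: [-0.7, 0.4, 0.6]
opening: 0.0427
grasp_force: 0.0
```

```bash
python3 - <<'E'
from h import *
st()
X,im,ok=cloud("wrist"); cv2.imwrite("pics/w2.png",im[:,:,::-1])
b=lambda x0,x1,y0,y1,z0,z1:ok&(X[...,0]>x0)&(X[...,0]<x1)&(X[...,1]>y0)&(X[...,1]<y1)&(X[...,2]>z0)&(X[...,2]<z1)
m=b(.41,.46,.255,.297,.095,.12)
if m.sum()>20: print(rect(X,m))
E
```

```text
{'time': 5.3, 'ee_pos': [0.4355, 0.2768, 0.1325], 'tcp_rot': [179.9481, -0.016, 105.8471], 'wrist_force': [-0.6697, 0.429, 0.5598], 'opening': 0.0427, 'grasp_force': 0.0, 'q': [32.444, -0.5641, -6.5591, 83.9507, 0.0005, 106.5969]}
(1384, np.float64(0.1013), array([435.9, 277.2]), array([14.5, 28.3]), 15.7)
```

View pics/w2.png

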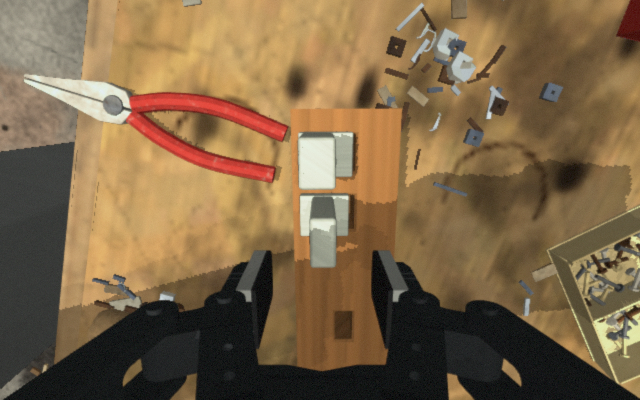

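Call:
{"fn": "servo_tool", "kwargs": {
  "moves": [
    [[0, 0, 0], [0, 0, 0.03], 50],
    [[0, 0, 0], [0, 0, 0.025], 50],
    [[0, 0, 0], [0, 0, 0.011], 50],
    [[0, 0, 0], [0, 0, 0], 50],
    [[0, 0, 0], [0, 0, 0], 0],
    [[0, 0, 0], [0, 0, 0], 0],
    [[0, 0, 0], [0, 0, 0], 0],
    [[0, 0, 0], [0, 0, 0], 0],
    [[0, 0, 0], [0, 0, 0], 0],
    [[0, 0, 0], [0, 0, 0], 0]
  ],
  "force": 50
}}

```text
time: 6.35
ee_pos: [0.436, 0.2776, 0.0671]
tcp_rot: [179.8, -0.0, 105.9]
wrist_force: [0.1, -0.1, 7.3]
opening: 0.0134
grasp_force: 49.8
```

Call:
{"fn": "servo_tool", "kwargs": {
  "moves": [
    [[0, 0, 0], [0, 0, -0.01], 0],
    [[0, 0, 0], [0, 0, -0.02], 0],
    [[0, 0, 0], [0, 0, -0.03], 0],
    [[0, 0, 0], [0, 0, -0.035], 0],
    [[0, 0, 0], [0, 0, -0.035], 0],
    [[0, 0, 0], [0, 0, -0.035], 0],
    [[0, 0, 0], [0, 0, -0.035], 0],
    [[0, 0, 4], [-0.01, 0, -0.01], 0],
    [[0, 0, 6], [-0.02, 0, 0], 0],
    [[0, 0, 6], [-0.03, 0.006, 0], 0],
    [[0, 0, 0], [-0.04, 0.006, 0], 0],
    [[0, 0, 0], [-0.04, 0.007, 0], 0]
  ]
}}

```text
time: 7.55
ee_pos: [0.4637, 0.1375, 0.276]
tcp_rot: [180.0, -0.0, 89.9]
wrist_force: [1.7, 0.5, -1.8]
opening: 0.0135
grasp_force: 48.9
```

Call:
{"fn": "servo_tool", "kwargs": {
  "moves": [
    [[0, 0, 0], [-0.04, 0.007, 0], 0],
    [[0, 0, 0], [-0.04, 0.007, 0], 0],
    [[0, 0, 0], [-0.04, 0.007, 0], 0],
    [[0, 0, 0], [-0.04, 0.007, 0], 0],
    [[0, 0, 0], [-0.04, 0.007, 0], 0],
    [[0, 0, 0], [-0.02, 0.007, 0], 0],
    [[0, 0, 0], [0, 0, 0], 0],
    [[0, 0, 0], [0, 0, 0], 0]
  ]
}}

```text
time: 8.35
ee_pos: [0.5053, -0.0815, 0.2757]
tcp_rot: [-180.0, -0.0, 89.8]
wrist_force: [-0.1, 0.4, -1.3]
opening: 0.0132
grasp_force: 48.9
```

```bash
python3 - <<'E'
from h import *
st()
look("wrist",["rest_edge","rest_front","wheel_front","gauge_thin_mid"])
X,im,ok=cloud("wrist"); cv2.imwrite("pics/w3.png",im[:,:,::-1]); np.save("X3.npy",X)
b=lambda x0,x1,y0,y1,z0,z1:ok&(X[...,0]>x0)&(X[...,0]<x1)&(X[...,1]>y0)&(X[...,1]<y1)&(X[...,2]>z0)&(X[...,2]<z1)
print(rect(X,b(.48,.58,-.03,.07,.12,.134)))
st()
E
```

```text
{'time': 8.35, 'ee_pos': [0.5053, -0.0815, 0.2757], 'tcp_rot': [-179.9923, -0.0162, 89.8266], 'wrist_force': [-0.0765, 0.4169, -1.3323], 'opening': 0.0132, 'grasp_force': 48.8815, 'q': [-9.173, 0.9642, 10.8835, 99.9294, 0.0148, 81.0004]}
wrist rest_edge 0.69 [0.5631 0.0164 0.1252]
wrist rest_edge 0.49 [0.507  0.0156 0.1181]
wrist rest_front 0.86 [0.5063 0.0125 0.1179]
wrist wheel_front 0.78 [0.5949 0.0176 0.1106]
wrist gauge_thin_mid 0.79 [ 0.5056 -0.0774  0.283 ]
(5836, np.float64(0.1265), array([536.7,  19.6]), array([62.1, 55.1]), 87.1)
{'time': 8.65, 'ee_pos': [0.5054, -0.0806, 0.2755], 'tcp_rot': [179.9822, -0.0001, 89.9627], 'wrist_force': [-0.1466, -0.701, -1.1087], 'opening': 0.0138, 'grasp_force': 48.8811, 'q': [-9.0655, 0.925, 10.8272, 99.8846, 0.0029, 80.9718]}
```

View pics/w3.png

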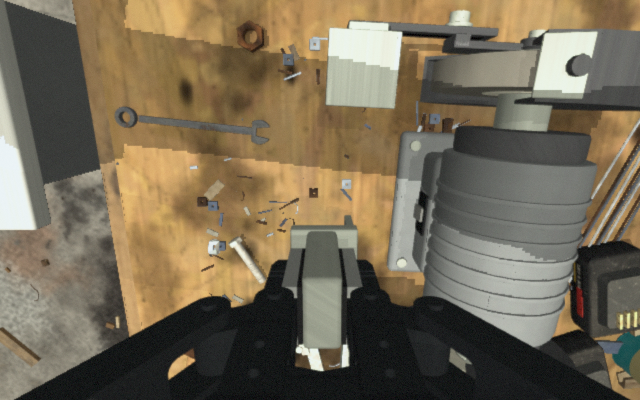

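```bash
python3 - <<'E'
from h import *
X=np.load("X3.npy"); x,y,z=X[...,0],X[...,1],X[...,2]
m=(x>.48)&(x<.59)&(y>-.03)&(y<.07)&(abs(z-.1265)<.004)
e=[(r,)+tuple(np.where(m[r])[0][[0,-1]]) for r in range(400) if m[r].sum()>55]
for i,n in((1,"front"),(2,"edge")):
    P=np.array([X[q[0],q[i]] for q in e]); P=P[(P[:,1]>-.004)&(P[:,1]<.036)]
    f=np.polyfit(P[:,1],P[:,0],1); print(n,len(P),f,np.polyval(f,.018),"yaw",-np.degrees(np.arctan(f[0])))
ec=[(np.where(m[:,c])[0][-1],c) for c in range(640) if m[:,c].sum()>50]
P=np.array([X[r,c] for r,c in ec]);P=P[(P[:,0]>.515)&(P[:,0]<.555)];f=np.polyfit(P[:,0],P[:,1],1);print("-y side",f,np.polyval(f,.535),"yaw",np.degrees(np.arctan(f[0])))
# wheel rim
for lo in (.115,.125,.135,.145,.155):
    w=(x>.57)&(x<.66)&(y>-.03)&(y<.06)&(abs(z-lo)<.004)
    if w.sum()>5: print(lo,w.sum(),x[w].min(),np.median(x[w]),y[w].min(),y[w].max())
E
```

```text
front 55 [0.04717573 0.50853049] 0.5093796485794232 yaw -2.700967775679258
edge 55 [0.0541482  0.56255044] 0.5635251081077064 yaw -3.0994365799094545
-y side [-0.05109292  0.01631034] -0.01102437803526454 yaw -2.924865591872353
0.115 1876 0.5701326887894784 0.6196528752618178 -0.02998996335042352 0.058830611554592696
0.125 630 0.5962915801942548 0.6520685478404021 -0.02959742920945281 0.024200372678827874
0.135 413 0.597533763224168 0.6015421354726457 -0.0297610146438028 0.029433084138791404
0.145 422 0.6002063442446431 0.604125343949826 -0.029990820638148574 0.0239057985491411
0.155 564 0.6050562191812041 0.6099151135577767 -0.029974954182563938 0.023708669296319675
```

Call:
{"fn": "servo_tool", "kwargs": {
  "moves": [
    [[0, 0, 2.9], [0, 0, 0], 0],
    [[0, 0, 0], [0.025, 0.01, 0], 0],
    [[0, 0, 0], [0.035, 0.015, 0], 0],
    [[0, 0, 0], [0.025, 0.012, 0], 0],
    [[0, 0, 0], [0.014, 0.0076, 0], 0],
    [[0, 0, 0], [0, 0, 0.025], 0],
    [[0, 0, 0], [0, 0, 0.015], 0],
    [[0, 0, 0], [0, 0, 0], 0],
    [[0, 0, 0], [0, 0, 0], 0],
    [[0, 0, 0], [0, 0, 0], 0]
  ]
}}

```text
time: 9.65
ee_pos: [0.5554, 0.0149, 0.2366]
tcp_rot: [179.9, -0.0, 87.0]
wrist_force: [0.3, -0.6, -0.4]
opening: 0.0134
grasp_force: 49.1
```

```bash
python3 - <<'E'
from h import *
st()
X,im,ok=cloud("wrist"); st()
c=calibration("side"); s,_=camera("side")
K=c["camera_matrix"];p=K@(c["R"]@np.array([.56,.016,.15])+c["t"]);u,v=(p[:2]/p[2]).astype(int);print(u,v)
cr=cv2.resize(s[max(v-50,0):v+50,u-65:u+65],(520,400),interpolation=3)
cv2.imwrite("pics/w4.png",np.hstack([cv2.resize(im,(480,300)),cv2.resize(cr,(320,300))])[:,:,::-1])
E
```

```text
{'time': 9.65, 'ee_pos': [0.5554, 0.0149, 0.2366], 'tcp_rot': [179.9074, -0.0048, 86.9752], 'wrist_force': [0.3131, -0.5591, -0.4092], 'opening': 0.0134, 'grasp_force': 49.0818, 'q': [1.5408, 5.7899, 11.5434, 95.6608, -0.0026, 94.5656]}
{'time': 9.7, 'ee_pos': [0.5555, 0.0149, 0.2365], 'tcp_rot': [179.9028, -0.004, 86.9748], 'wrist_force': [0.6407, 0.0913, -1.7058], 'opening': 0.0132, 'grasp_force': 49.0817, 'q': [1.5413, 5.7909, 11.5404, 95.6523, -0.0037, 94.5666]}
316 173
```

View pics/w4.png

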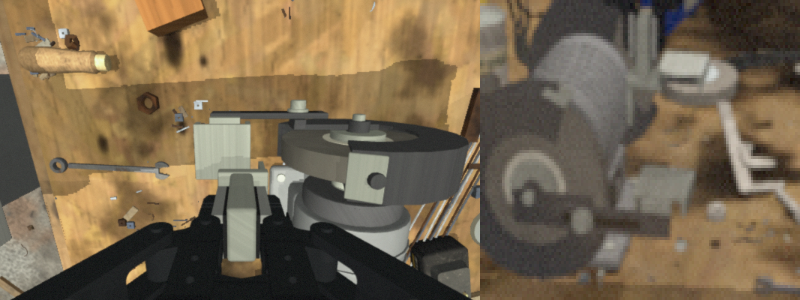

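Call:
{"fn": "servo_tool", "kwargs": {
  "moves": [
    [[0, 0, 0], [0.001, 0, 0.02], 0],
    [[0, 0, 0], [0, 0, 0.02], 0],
    [[0, 0, 0], [0, 0, 0.02], 0],
    [[0, 0, 0], [0, 0, 0.015], 0],
    [[0, 0, 0], [0, 0, 0.006], 0],
    [[0, 0, 0], [0, 0, 0], 0],
    [[0, 0, 0], [0, 0, 0], 0]
  ]
}}

```text
time: 10.45
ee_pos: [0.5556, 0.016, 0.1554]
tcp_rot: [179.9, -0.0, 87.0]
wrist_force: [0.3, 0.6, -1.0]
opening: 0.0137
grasp_force: 49.2
```

Call:
{"fn": "servo_tool", "kwargs": {
  "moves": [
    [[0, 0, 0], [0, 0, 0.003], 0],
    [[0, 0, 0], [0, 0, 0.001], 0],
    [[0, 0, 0], [0, 0, 0.001], 0],
    [[0, 0, 0], [0, 0, 0], 0],
    [[0, 0, 0], [0, 0, 0], 0]
  ]
}}

```text
time: 10.95
ee_pos: [0.5555, 0.0161, 0.1501]
tcp_rot: [179.9, -0.0, 87.0]
wrist_force: [-1.9, -0.7, 5.4]
opening: 0.0135
grasp_force: 50.1
```

Call:
{"fn": "servo_tool", "kwargs": {
  "moves": [
    [[0, 0, 0], [0, 0, 0], 20],
    [[0, 0, 0], [0, 0, 0], 25],
    [[0, 0, 0], [0, 0, 0], 32],
    [[0, 0, 0], [0, 0, 0], 32],
    [[0, 0, 0], [0, 0, 0], 32],
    [[0, 0, 0], [0, 0, 0], 32],
    [[0, 0, 0], [0, 0, -0.01], 32],
    [[0, 0, 0], [0, 0, -0.025], 32],
    [[0, 0, 0], [0, 0, -0.035], 32],
    [[0, 0, 0], [0, 0, -0.02], 32],
    [[0, 0, 0], [0, 0, -0.01], 32],
    [[0, 0, 0], [0, 0, 0], 32]
  ]
}}

```text
time: 12.15
ee_pos: [0.5558, 0.0161, 0.2508]
tcp_rot: [179.9, -0.0, 87.0]
wrist_force: [-0.9, -0.4, -0.2]
opening: 0.0273
grasp_force: 0.0
```

```bash
python3 - <<'E'
from h import *
st()
X,im,ok=cloud("wrist")
x,y,z=np.moveaxis(X,-1,0)
for lo,hi in((.175,.195),(.13,.142),(.122,.1305)):
    m=ok&(x>.49)&(x<.59)&(y>-.03)&(y<.06)&(z>lo)&(z<hi)
    if m.sum()>20: print(lo,rect(X,m))
cv2.imwrite("pics/w5.png",im[:,:,::-1])
E
```

```text
{'time': 12.15, 'ee_pos': [0.5558, 0.0161, 0.2508], 'tcp_rot': [179.8621, -0.0088, 86.9868], 'wrist_force': [-0.862, -0.4422, -0.1851], 'opening': 0.0273, 'grasp_force': 0.0, 'q': [1.6593, 6.1657, 13.5437, 97.2399, -0.0025, 94.6726]}
0.175 (1026, np.float64(0.1843), array([555.2,  15.5]), array([28.7, 13.8]), 87.0)
0.13 (845, np.float64(0.1344), array([556. ,  15.8]), array([28.1, 32. ]), 87.3)
0.122 (3798, np.float64(0.1264), array([539.9,  19.1]), array([62.1, 61.5]), 87.1)
```

View pics/w5.png

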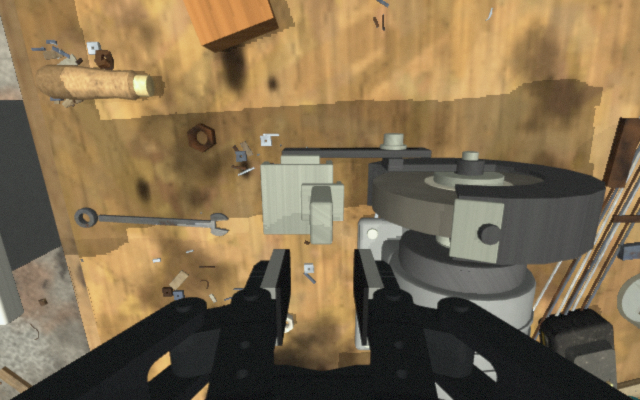

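Call:
{"fn": "servo_tool", "kwargs": {
  "moves": [
    [[0, 0, 0], [0, -0.03, 0], 32],
    [[0, 0, 0], [0, -0.04, 0], 20],
    [[0, 0, 0], [0, -0.035, 0], 0],
    [[0, 0, 8.2], [0, 0, 0], 0],
    [[0, 0, 8.2], [0, 0, 0], 0],
    [[0, 0, 8.2], [0, 0, 0], 0],
    [[0, 0, 8.2], [0, 0, 0], 0],
    [[0, 0, 8.2], [0, 0, 0], 0],
    [[0, 0, 8.2], [0, 0, 0], 0],
    [[0, 0, 8.2], [0, 0, 0], 0],
    [[0, 0, 8.2], [0, 0, 0], 0],
    [[0, 0, 8.2], [0, 0, 0], 0]
  ]
}}

```text
time: 13.4
ee_pos: [0.4499, 0.0216, 0.2477]
tcp_rot: [-180.0, 0.1, 12.8]
wrist_force: [-0.2, -0.9, 0.3]
opening: 0.0001
grasp_force: 0.0
```

Call:
{"fn": "servo_tool", "kwargs": {
  "moves": [
    [[0, 0, 8.2], [0, 0, 0], 0],
    [[0, 0, 8], [0, 0, 0], 0],
    [[0, 7.5, 0], [0, 0, 0], 0],
    [[0, 7.5, 0], [0, 0, 0], 0],
    [[0, 7.5, 0], [0, 0, 0], 0],
    [[0, 7.5, 0], [0, 0, 0], 0],
    [[0, 0, 0], [-0.015, 0, 0.026], 0],
    [[0, 0, 0], [-0.015, 0, 0.026], 0],
    [[0, 0, 0], [-0.015, 0, 0.026], 0],
    [[0, 0, 0], [0, 0, 0], 0],
    [[0, 0, 0], [0, 0, 0], 0]
  ]
}}

```text
time: 14.5
ee_pos: [0.4495, -0.0059, 0.1588]
tcp_rot: [-178.7, -29.9, -1.6]
wrist_force: [0.5, 0.0, 1.0]
opening: 0.0
grasp_force: 0.0
```

Call:
{"fn": "servo_tool", "kwargs": {
  "moves": [
    [[0, 0, 0], [0, 0, 0], 0],
    [[0, 0, 0], [0, 0, 0], 0]
  ]
}}

```text
time: 14.7
ee_pos: [0.4505, -0.0059, 0.161]
tcp_rot: [-178.7, -30.1, -1.6]
wrist_force: [-0.3, -0.2, 0.7]
opening: 0.0001
grasp_force: 0.0
```

```bash
cat >> h.py <<'E'
from scipy.spatial.transform import Rotation as Ro
def togo(p,rpy):
    o=get_obs(); A=Ro.from_euler("xyz",o["tcp_rot"],degrees=True); B=Ro.from_euler("xyz",rpy,degrees=True)
    print("turn",(A.inv()*B).as_rotvec(degrees=True).round(2),"shift (old axes)",A.inv().apply(np.array(p)-o["ee_pos"]).round(4),"(new axes)",B.inv().apply(np.array(p)-o["ee_pos"]).round(4))
E
python3 -c "
from h import *
st();togo([.475,.02,.1125],[180,-30,-2.9])"
```

```text
{'time': 14.7, 'ee_pos': [0.4505, -0.0059, 0.161], 'tcp_rot': [-178.6555, -30.0821, -1.5563], 'wrist_force': [-0.3156, -0.1959, 0.6523], 'opening': 0.0001, 'grasp_force': 0.0, 'q': [-1.624, -42.0223, -39.3467, 62.5949, 1.3785, 179.9413]}
turn [-2.02 -0.07  1.16] shift (old axes) [-0.0037 -0.0253  0.0545] (new axes) [-0.0041 -0.0271  0.0536]
```

Call:
{"fn": "servo_tool", "kwargs": {
  "moves": [
    [[0, -7.5, 0], [0, 0, 0], 0],
    [[0, -7.5, 0], [0, 0, 0], 0],
    [[0, -7.5, 0], [0, 0, 0], 0],
    [[0, -7.5, 0], [0, 0, 0], 0],
    [[0, 0, -5], [0, 0, 0], 0],
    [[0, 0, -8.4], [0, 0, 0], 0],
    [[0, 0, -8.4], [0, 0, 0], 0],
    [[0, 0, -8.4], [0, 0, 0], 0],
    [[0, 0, -8.4], [0, 0, 0], 0],
    [[0, 0, -8.4], [0, 0, 0], 0],
    [[0, 0, -8.4], [0, 0, 0], 0],
    [[0, 0, -8.4], [0, 0, 0], 0]
  ]
}}

```text
time: 15.9
ee_pos: [0.4506, -0.0059, 0.16]
tcp_rot: [-179.5, -1.1, 63.3]
wrist_force: [1.0, -0.7, 0.1]
opening: 0.0001
grasp_force: 0.0
```

Call:
{"fn": "servo_tool", "kwargs": {
  "moves": [
    [[0, 0, -8.4], [0, 0, 0], 0],
    [[0, 0, -8.4], [0, 0, 0], 0],
    [[0, 0, -8.4], [0, 0, 0], 0],
    [[0, 0, -8.4], [0, 0, 0], 0],
    [[0, 0, -8.4], [0, 0, 0], 0],
    [[0, 0, -8.4], [0, 0, 0], 0],
    [[0, 0, -8.4], [0, 0, 0], 0],
    [[0, 0, -8.4], [0, 0, 0], 0],
    [[0, 0, -8.4], [0, 0, 0], 0],
    [[0, 0, -8.4], [0, 0, 0], 0],
    [[0, 0, -8.4], [0, 0, 0], 0],
    [[0, 0, -8.4], [0, 0, 0], 0]
  ]
}}

```text
time: 17.1
ee_pos: [0.4505, -0.0059, 0.16]
tcp_rot: [178.9, -0.3, 164.1]
wrist_force: [1.1, 1.1, 0.1]
opening: 0.0002
grasp_force: 0.0
```

```bash
python3 -c "
from h import *
st();togo([.475,.02,.16],[180,0,177.1])"
```

```text
{'time': 17.1, 'ee_pos': [0.4505, -0.0059, 0.16], 'tcp_rot': [178.8632, -0.256, 164.0618], 'wrist_force': [1.0714, 1.0754, 0.1356], 'opening': 0.0002, 'grasp_force': 0.0, 'q': [-1.492, -9.5309, -11.8639, 87.6312, 1.1648, 14.4491]}
turn [  1.16  -0.13 -13.04] shift (old axes) [-0.0164  0.0317  0.0006] (new axes) [-0.0231  0.0271  0.    ]
```

Call:
{"fn": "servo_tool", "kwargs": {
  "moves": [
    [[1.1, 0, -6.5], [0, 0, 0], 0],
    [[0, 0, -6.5], [0, 0, 0], 0],
    [[0, 0, 0], [-0.011, 0.0135, 0], 0],
    [[0, 0, 0], [-0.012, 0.0135, 0], 0],
    [[0, -7.5, 0], [0, 0, 0], 0],
    [[0, -7.5, 0], [0, 0, 0], 0],
    [[0, -7.5, 0], [0, 0, 0], 0],
    [[0, -7.5, 0], [0, 0, 0], 0],
    [[0, 0, 0], [0.012, 0, 0.021], 0],
    [[0, 0, 0], [0.012, 0, 0.02], 0],
    [[0, 0, 0], [0, 0, 0], 0],
    [[0, 0, 0], [0, 0, 0], 0]
  ]
}}

```text
time: 18.3
ee_pos: [0.4744, 0.0203, 0.1127]
tcp_rot: [179.8, 29.8, 176.6]
wrist_force: [1.1, 0.5, 0.5]
opening: -0.0
grasp_force: 0.0
```

```bash
python3 -c "
from h import *
st();togo([.475,.02,.1125],[180,30,177.1])"
```

```text
{'time': 18.3, 'ee_pos': [0.4744, 0.0203, 0.1127], 'tcp_rot': [179.833, 29.7688, 176.5811], 'wrist_force': [1.0734, 0.4906, 0.5321], 'opening': -0.0, 'grasp_force': 0.0, 'q': [4.7867, -37.7031, -42.4232, 55.7438, -3.8978, 7.1333]}
turn [-0.09 -0.23 -0.45] shift (old axes) [-0.0005 -0.0002  0.0005] (new axes) [-0.0005 -0.0002  0.0005]
```

Call:
{"fn": "servo_tool", "kwargs": {
  "moves": [
    [[0, 0, -0.4], [-0.0087, 0, 0.005], 0],
    [[0, 0, 0], [-0.0087, 0, 0.005], 0],
    [[0, 0, 0], [-0.0035, 0, 0.002], 0],
    [[0, 0, 0], [-0.0026, 0, 0.0015], 0],
    [[0, 0, 0], [-0.0026, 0, 0.0015], 0],
    [[0, 0, 0], [-0.0026, 0, 0.0015], 0],
    [[0, 0, 0], [0, 0, 0], 0]
  ]
}}

```text
time: 19.0
ee_pos: [0.5069, 0.018, 0.1116]
tcp_rot: [-179.9, 29.7, 177.1]
wrist_force: [-1.3, 0.6, 1.8]
opening: -0.0002
grasp_force: 0.7
```

Call:
{"fn": "servo_tool", "kwargs": {
  "moves": [
    [[0, 0, 0], [-0.0026, 0, 0.0015], 0],
    [[0, 0, 0], [-0.0026, 0, 0.0015], 0]
  ]
}}

```text
time: 19.2
ee_pos: [0.5126, 0.0177, 0.1115]
tcp_rot: [-179.9, 29.7, 177.1]
wrist_force: [-6.3, -0.0, 4.0]
opening: -0.0
grasp_force: 3.3
```

```bash
python3 - <<'E'
from h import *
st()
X,im,ok=cloud("top"); x,y,z=np.moveaxis(X,-1,0)
m=ok&(x>.53)&(x<.6)&(y>-.02)&(y<.05)&(z>.17)&(z<.195); print(rect(X,m))
m=ok&(x>.49)&(x<.6)&(abs(y-.03)<.008)&(abs(z-.127)<.006); print(x[m].min(),x[m].max())
E
```

```text
{'time': 19.2, 'ee_pos': [0.5126, 0.0177, 0.1115], 'tcp_rot': [-179.8616, 29.7052, 177.1292], 'wrist_force': [-6.2546, -0.0146, 3.9713], 'opening': -0.0, 'grasp_force': 3.3035, 'q': [3.9269, -31.1919, -39.0039, 52.6708, -3.5002, 5.912]}
(96, np.float64(0.1842), array([563.9,  14.6]), array([28.2, 13.9]), 84.3)
0.5075769454131984 0.5985137315388684
```

Call:
{"fn": "servo_tool", "kwargs": {
  "moves": [
    [[0, 0, 0], [-0.0026, 0, 0.0015], 0],
    [[0, 0, 0], [-0.0026, 0, 0.0015], 0],
    [[0, 0, 0], [-0.0026, 0, 0.0015], 0],
    [[0, 0, 0], [-0.0026, 0, 0.0015], 0]
  ]
}}

```text
time: 19.65
ee_pos: [0.5246, 0.0171, 0.1115]
tcp_rot: [-179.9, 29.7, 177.1]
wrist_force: [-6.4, 0.8, 3.7]
opening: 0.0002
grasp_force: 3.3
```

Call:
{"fn": "servo_tool", "kwargs": {
  "moves": [
    [[0, 0, 0], [-0.0013, 0, 0.0008], 0],
    [[0, 0, 0], [-0.0013, 0, 0.0008], 0]
  ]
}}

```text
time: 19.85
ee_pos: [0.5276, 0.017, 0.1115]
tcp_rot: [-179.9, 29.7, 177.1]
wrist_force: [-6.9, 0.2, 3.8]
opening: -0.0
grasp_force: 3.5
```

Call:
{"fn": "servo_tool", "kwargs": {
  "moves": [
    [[0, 0, 0], [-0.0009, 0, 0.0005], 0],
    [[0, 0, 0], [-0.0009, 0, 0.0005], 0]
  ]
}}

```text
time: 20.05
ee_pos: [0.5297, 0.0169, 0.1115]
tcp_rot: [-179.9, 29.7, 177.1]
wrist_force: [-7.0, -0.3, 3.6]
opening: 0.0001
grasp_force: 3.5
```

Call:
{"fn": "servo_tool", "kwargs": {
  "moves": [
    [[0, 0, 0], [-0.0009, 0, 0.0005], 0],
    [[0, 0, 0], [0, 0, 0], 0]
  ]
}}

```text
time: 20.25
ee_pos: [0.5303, 0.0168, 0.1115]
tcp_rot: [-179.9, 29.7, 177.1]
wrist_force: [-11.5, -0.1, 5.9]
opening: -0.0001
grasp_force: 5.7
```

Call:
{"fn": "servo_tool", "kwargs": {
  "moves": [
    [[0, 0, 0], [-0.0004, 0, 0.0002], 0],
    [[0, 0, 0], [0, 0, 0], 0]
  ]
}}

```text
time: 20.45
ee_pos: [0.5304, 0.0168, 0.1114]
tcp_rot: [-179.9, 29.6, 177.1]
wrist_force: [-16.0, 0.5, 8.7]
opening: -0.0001
grasp_force: 7.9
```

```bash
python3 - <<'E'
from h import *
X,im,ok=cloud("top"); x,y,z=np.moveaxis(X,-1,0)
m=ok&(x>.53)&(x<.62)&(y>-.02)&(y<.05)&(z>.17)&(z<.195); print(rect(X,m))
m=ok&(x>.49)&(x<.6)&(abs(y-.03)<.008)&(abs(z-.127)<.006); print(x[m].min(),x[m].max())
look("top",["wheel_front","rest_edge"]); st()
E
```

```text
(102, np.float64(0.1847), array([594.9,  13.9]), array([27.4, 48.4]), 88.6)
0.5193964233150838 0.5984681661478454
top wheel_front 0.65 [0.5973 0.0158 0.1192]
top rest_edge 0.63 [0.5919 0.0126 0.128 ]
{'time': 20.65, 'ee_pos': [0.5304, 0.0168, 0.1115], 'tcp_rot': [-179.8562, 29.6507, 177.1394], 'wrist_force': [-15.3841, 0.3308, 9.5593], 'opening': -0.0001, 'grasp_force': 7.8278, 'q': [3.6083, -28.2215, -37.2112, 51.5308, -3.3382, 5.6285]}
```

Call:
{"fn": "servo_tool", "kwargs": {
  "moves": [
    [[0, 0, 0], [0.0087, 0, -0.005], 0],
    [[0, 0, 0], [0.026, 0, -0.015], 0],
    [[0, 0, 0], [0.026, 0, -0.015], 20],
    [[0, 0, 0], [-0.015, 0, -0.026], 60],
    [[0, 0, 0], [-0.02, 0, -0.035], 60],
    [[0, 0, 0], [-0.02, 0, -0.035], 60],
    [[0, 0, 0], [-0.015, 0, -0.026], 60],
    [[0, 7.5, 0], [0, 0, 0], 60],
    [[0, 7.5, 0], [0, 0, 0], 60],
    [[0, 7.5, 0], [0, 0, 0], 60],
    [[0, 7.2, 0], [0, 0, 0], 60],
    [[0, 0, 0], [0, 0, 0], 60]
  ]
}}

```text
time: 21.85
ee_pos: [0.4635, 0.0206, 0.2482]
tcp_rot: [-179.8, -0.6, 177.0]
wrist_force: [-0.0, 0.2, -1.0]
opening: 0.0511
grasp_force: 0.0
```

```bash
python3 - <<'E'
from h import *
st(); X,im,ok=cloud("top"); x,y,z=np.moveaxis(X,-1,0)
m=ok&(x>.55)&(x<.591)&(y>-.02)&(y<.05)&(z>.175)&(z<.192); print(rect(X,m))
m=ok&(x>.49)&(x<.591)&(y>-.02)&(y<.05)&(abs(z-.127)<.005); print(rect(X,m))
look("top",["gauge_thin_mid"])
togo([.578,.0145,.24],[180,0,177.1])
E
```

```text
{'time': 21.85, 'ee_pos': [0.4635, 0.0206, 0.2482], 'tcp_rot': [-179.8317, -0.6042, 177.035], 'wrist_force': [-0.0223, 0.2392, -0.9709], 'opening': 0.0511, 'grasp_force': 0.0, 'q': [2.6101, -5.7155, 1.3354, 97.6686, -0.1089, 5.5747]}
(0, np.float64(nan), array([0., 0.]), array([0., 0.]), 0.0)
(48, np.float64(0.1253), array([573. ,  44.3]), array([10.4, 40.2]), 68.3)
turn [-0.12  0.16 -0.04] shift (old axes) [-1.165e-01 -1.000e-04  1.280e-02] (new axes) [-0.1166 -0.0003  0.0125]
  return _methods._mean(a, axis=axis, dtype=dtype,
  ret = ret.dtype.type(ret / rcount)
```

Call:
{"fn": "servo_tool", "kwargs": {
  "moves": [
    [[0, 0.3, 0], [-0.03, 0, 0], 50],
    [[0, 0, 0], [-0.04, 0, 0], 50],
    [[0, 0, 0], [-0.03, 0, 0.008], 50],
    [[0, 0, 0], [-0.01, 0, 0.005], 50],
    [[0, 0, 0], [0, 0, 0], 50],
    [[0, 0, 0], [0, 0, 0], 50]
  ]
}}

```text
time: 22.6
ee_pos: [0.5702, 0.0151, 0.2407]
tcp_rot: [-179.9, -0.1, 177.1]
wrist_force: [-0.7, 0.4, -0.6]
opening: 0.0428
grasp_force: 0.0
```

```bash
python3 - <<'E'
from h import *
X,im,ok=cloud("wrist"); x,y,z=np.moveaxis(X,-1,0)
for a,b in((.175,.192),(.13,.14),(.121,.13)):
    m=ok&(x>.51)&(x<.6)&(y>-.02)&(y<.05)&(z>a)&(z<b)
    if m.sum()>20: print(a,rect(X,m))
cv2.imwrite("pics/w6.png",im[:,:,::-1])
st(); togo([.579,.0145,.152],[180,0,177.1])
E
```

```text
0.175 (1203, np.float64(0.1842), array([579.1,  14.3]), array([28.1, 14.5]), 86.3)
0.13 (544, np.float64(0.1346), array([569. ,  14.5]), array([27.6,  9.5]), 87.6)
0.121 (4347, np.float64(0.1265), array([565.1,  18.1]), array([62., 55.]), 87.0)
{'time': 22.65, 'ee_pos': [0.5703, 0.0151, 0.2408], 'tcp_rot': [-179.8914, -0.1147, 177.0702], 'wrist_force': [0.9823, -0.1769, -0.268], 'opening': 0.0429, 'grasp_force': 0.0, 'q': [1.569, 8.2087, 14.6769, 96.5911, -0.0992, 4.4988]}
turn [-0.11 -0.11 -0.03] shift (old axes) [-0.0089 -0.      0.0888] (new axes) [-0.0087 -0.0002  0.0888]
```

View pics/w6.png

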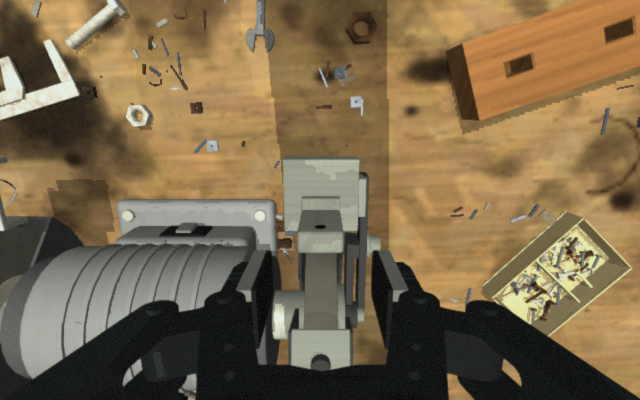

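```bash
python3 - <<'E'
from h import *
X=np.load("X3.npy"); x,y,z=np.moveaxis(X,-1,0)
for a,b in((-.03,-.004),(.033,.06)):
    for u in np.arange(.555,.63,.01):
        m=(x>u)&(x<u+.01)&(y>a)&(y<b); print(a,u.round(3),m.sum(),z[m].max().round(3) if m.any() else None)
E
```

```text
-0.03 0.555 260 0.128
-0.03 0.565 144 0.001
-0.03 0.575 137 0.001
-0.03 0.585 191 0.002
-0.03 0.595 244 0.074
-0.03 0.605 267 0.084
-0.03 0.615 354 0.136
-0.03 0.625 430 0.197
0.033 0.555 287 0.129
0.033 0.565 145 0.125
0.033 0.575 169 0.115
0.033 0.585 286 0.114
0.033 0.595 427 0.114
0.033 0.605 867 0.118
0.033 0.615 558 0.118
0.033 0.625 412 0.118
```

Call:
{"fn": "servo_tool", "kwargs": {
  "moves": [
    [[0, 0, 0], [-0.005, 0, 0.02], 50],
    [[0, 0, 0], [-0.0037, 0, 0.03], 50],
    [[0, 0, 0], [0, 0, 0.025], 50],
    [[0, 0, 0], [0, 0, 0.0138], 50],
    [[0, 0, 0], [0, 0, 0], 50],
    [[0, 0, 0], [0, 0, 0], 50],
    [[0, 0, 0], [0, 0, 0], 0],
    [[0, 0, 0], [0, 0, 0], 0],
    [[0, 0, 0], [0, 0, 0], 0],
    [[0, 0, 0], [0, 0, 0], 0],
    [[0, 0, 0], [0, 0, 0], 0]
  ],
  "force": 40
}}

```text
time: 23.75
ee_pos: [0.5804, 0.0142, 0.1523]
tcp_rot: [-179.9, -0.1, 177.1]
wrist_force: [-2.1, -0.6, 7.6]
opening: 0.0276
grasp_force: 39.7
```

Call:
{"fn": "servo_tool", "kwargs": {
  "moves": [
    [[0, 0, 0], [0, 0, -0.002], 0],
    [[0, 0, 0], [0, 0, -0.002], 0],
    [[0, 0, 0], [0, 0, -0.002], 0],
    [[0, 0, 0], [0, 0, -0.002], 0]
  ]
}}

```text
time: 24.15
ee_pos: [0.58, 0.0145, 0.1581]
tcp_rot: [-179.9, -0.3, 177.1]
wrist_force: [4.3, -0.2, -6.1]
opening: 0.0272
grasp_force: 39.8
```

Call:
{"fn": "servo_tool", "kwargs": {
  "moves": [
    [[0, 0, 0], [0, 0, -0.002], 0],
    [[0, 0, 0], [0, 0, -0.002], 0]
  ]
}}

```text
time: 24.35
ee_pos: [0.5798, 0.0145, 0.1622]
tcp_rot: [-179.9, -0.3, 177.1]
wrist_force: [3.0, 0.2, -6.7]
opening: 0.0273
grasp_force: 39.9
```

Call:
{"fn": "servo_tool", "kwargs": {
  "moves": [
    [[0, 0, 0], [0, 0, -0.002], 0],
    [[0, 0, 0], [0, 0, -0.002], 0],
    [[0, 0, 0], [0, 0, -0.003], 0],
    [[0, 0, 0], [0, 0, -0.004], 0],
    [[0, 0, 0], [0, 0, -0.01], 0],
    [[0, 0, 0], [0, 0, -0.02], 0],
    [[0, 0, 0], [0, 0, -0.03], 0],
    [[0, 0, 0], [0, 0, -0.03], 0],
    [[0, 0, 0], [0, 0, -0.01], 0],
    [[0, 0, 0], [0, 0, 0], 0]
  ]
}}

```text
time: 25.35
ee_pos: [0.5808, 0.0146, 0.2753]
tcp_rot: [-179.9, -0.1, 177.1]
wrist_force: [-0.1, -0.8, -2.3]
opening: 0.0272
grasp_force: 40.5
```

```bash
python3 - <<'E'
from h import *
st()
X,im,ok=cloud("wrist"); x,y,z=np.moveaxis(X,-1,0)
m=ok&(x>.53)&(x<.62)&(y>-.02)&(y<.05)&(z>.27)&(z<.32); 
if m.sum()>20: print(rect(X,m))
m=ok&(x>.51)&(x<.6)&(y>-.02)&(y<.05)&(abs(z-.1265)<.004); print(rect(X,m))
# slot2 pose: block centre (avg top & wrist) , yaw 16.1
a=np.radians(16.1); C=np.array([.4575,.250]); ex=np.array([np.cos(a),np.sin(a)]); ey=np.array([-np.sin(a),np.cos(a)])
s=C-.056*ey; h=s-.015*ex; print("slot2",s,"handle",h)
togo([h[0],h[1],.26],[180,0,196.1])
E
```

```text
{'time': 25.35, 'ee_pos': [0.5808, 0.0146, 0.2753], 'tcp_rot': [-179.897, -0.0656, 177.0592], 'wrist_force': [-0.0906, -0.8208, -2.3072], 'opening': 0.0272, 'grasp_force': 40.5485, 'q': [1.4913, 10.7727, 21.4821, 100.7828, -0.0977, 4.4322]}
(9811, np.float64(0.3062), array([579.3,  14.8]), array([69.8, 25.3]), 87.3)
(4639, np.float64(0.1265), array([568.3,  17.9]), array([62. , 61.7]), 87.1)
slot2 [0.47302962 0.19619637] handle [0.45861793 0.19203665]
turn [ -0.08  -0.22 -19.04] shift (old axes) [0.1308 0.1709 0.0136] (new axes) [0.068  0.2042 0.0134]
```

Call:
{"fn": "servo_tool", "kwargs": {
  "moves": [
    [[0, 0, -6.4], [0, 0.01, 0], 0],
    [[0, 0, -6.4], [0, 0.02, 0], 0],
    [[0, 0, -6.2], [-0.01, 0.03, 0], 0],
    [[0, 0, 0], [-0.01, 0.04, 0], 0],
    [[0, 0, 0], [-0.01, 0.04, 0], 0],
    [[0, 0, 0], [-0.005, 0.04, 0], 0],
    [[0, 0, 0], [0, 0.018, 0], 0],
    [[0, 0, 0], [0, 0, 0], 0],
    [[0, 0, 0], [0, 0, 0], 0]
  ]
}}

```text
time: 26.3
ee_pos: [0.5699, 0.215, 0.2719]
tcp_rot: [-179.9, -0.4, -163.9]
wrist_force: [-1.3, -0.1, -1.2]
opening: 0.0275
grasp_force: 40.6
```

```bash
python3 - <<'E'
from h import *
st()
X,im,ok=cloud("wrist"); x,y,z=np.moveaxis(X,-1,0)
cv2.imwrite("pics/w7.png",im[:,:,::-1]); np.save("X7.npy",X)
m=ok&(x>.40)&(x<.52)&(y>.13)&(y<.36)&(abs(z-.044)<.004); print("block",rect(X,m))
a=np.radians(16.1)
for s in ((.474,.1965),(.449,.281)):
    r=np.hypot(x-s[0],y-s[1])<.022; h=ok&r&(z<.036); print("slot",s,h.sum(), rect(X,h) if h.sum()>10 else "")
for n in ("slot2",):
    for k in mark_of(n,"wrist"): print(k["score"],W("wrist",k["xyz"]).round(4))
togo([.460,.1924,.2755],[180,0,196.1])
E
```

```text
{'time': 26.3, 'ee_pos': [0.5699, 0.215, 0.2719], 'tcp_rot': [-179.9368, -0.3709, -163.9021], 'wrist_force': [-1.2506, -0.1406, -1.2149], 'opening': 0.0275, 'grasp_force': 40.5857, 'q': [20.6842, 15.1636, 26.3131, 101.5243, -0.0334, 4.5862]}
block (12942, np.float64(0.0436), array([459.1, 250.5]), array([ 69.2, 200.3]), 16.1)
slot (0.474, 0.1965) 336 (336, np.float64(0.0039), array([474.2, 196.5]), array([12. , 24.2]), 15.4)
slot (0.449, 0.281) 314 (314, np.float64(0.0053), array([449.6, 282.5]), array([12.5, 22.3]), 15.9)
0.91 [0.45   0.2789 0.042 ]
0.71 [0.4389 0.3175 0.04  ]
0.63 [0.4762 0.1983 0.0482]
turn [-0.05 -0.31 -0.1 ] shift (old axes) [ 0.1121  0.0095 -0.0024] (new axes) [ 0.1121  0.0097 -0.003 ]
```

View pics/w7.png

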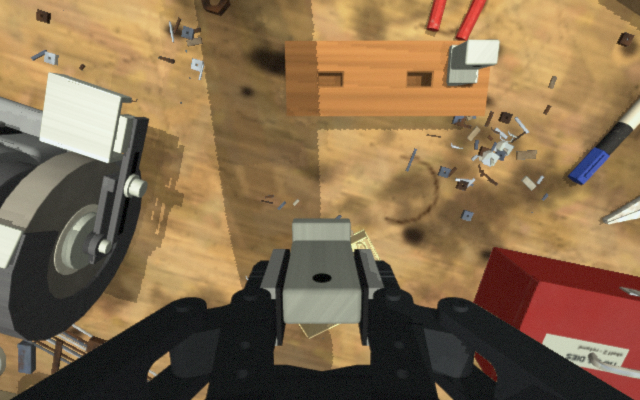

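Call:
{"fn": "servo_tool", "kwargs": {
  "moves": [
    [[0, -0.3, 0], [0.03, 0, 0], 0],
    [[0, 0, 0], [0.04, 0.005, 0], 0],
    [[0, 0, 0], [0.03, 0.0045, 0], 0],
    [[0, 0, 0], [0.0108, 0, 0.02], 0],
    [[0, 0, 0], [0, 0, 0.04], 0],
    [[0, 0, 0], [0, 0, 0.04], 0],
    [[0, 0, 0], [0, 0, 0.02], 0],
    [[0, 0, 0], [0, 0, 0], 0],
    [[0, 0, 0], [0, 0, 0], 0]
  ]
}}

```text
time: 27.3
ee_pos: [0.4614, 0.1931, 0.1539]
tcp_rot: [-180.0, 0.1, -164.0]
wrist_force: [0.8, -0.9, -1.4]
opening: 0.0275
grasp_force: 40.4
```

```bash
python3 - <<'E'
from h import *
st(); X,im,ok=cloud("wrist"); x,y,z=np.moveaxis(X,-1,0); e=get_obs()["ee_pos"]
zt=e[2]+.008+.025
m=ok&(np.hypot(x-.46,y-.192)<.035)&(abs(z-zt)<.006)
# handle only: restrict along block y to +-14 mm
a=np.radians(16.1); v=-(x-.46)*np.sin(a)+(y-.192)*np.cos(a); u=(x-.46)*np.cos(a)+(y-.192)*np.sin(a)
m2=m&(abs(v)<.012)
if m2.sum()>10: print(m2.sum(),z[m2].mean(),"u",u[m2].min(),u[m2].max())
togo([.460+.00125,.1924+.0004,.08],[180,0,196.1])
E
```

```text
{'time': 27.3, 'ee_pos': [0.4614, 0.1931, 0.1539], 'tcp_rot': [-179.968, 0.0533, -164.0104], 'wrist_force': [0.8352, -0.8658, -1.3797], 'opening': 0.0275, 'grasp_force': 40.38, 'q': [22.7261, -2.7567, -6.342, 86.3655, -0.038, 6.7366]}
2723 0.18575788889317327 u -0.006682036699264742 0.008250685230294664
turn [-0.02  0.14 -0.1 ] shift (old axes) [ 0.0009 -0.0004  0.0746] (new axes) [ 0.0008 -0.0004  0.0746]
```

Call:
{"fn": "servo_tool", "kwargs": {
  "moves": [
    [[0, 0, 0], [0.0008, -0.0003, 0.02], 0],
    [[0, 0, 0], [0, 0, 0.02], 0],
    [[0, 0, 0], [0, 0, 0.01], 0],
    [[0, 0, 0], [0, 0, 0.01], 0],
    [[0, 0, 0], [0, 0, 0.01], 0],
    [[0, 0, 0], [0, 0, 0.01], 0],
    [[0, 0, 0], [0, 0, 0], 0]
  ]
}}

```text
time: 28.05
ee_pos: [0.46, 0.1931, 0.0718]
tcp_rot: [-180.0, -0.1, -163.9]
wrist_force: [-0.4, -0.5, -1.8]
opening: 0.0275
grasp_force: 40.5
```

Call:
{"fn": "servo_tool", "kwargs": {
  "moves": [
    [[0, 0, 0], [0, 0, 0.001], 0],
    [[0, 0, 0], [0, 0, 0.001], 0],
    [[0, 0, 0], [0, 0, 0], 0]
  ]
}}

```text
time: 28.35
ee_pos: [0.4607, 0.1934, 0.0713]
tcp_rot: [-180.0, 0.1, -163.9]
wrist_force: [0.5, -0.2, -1.6]
opening: 0.0272
grasp_force: 40.5
```

Call:
{"fn": "servo_tool", "kwargs": {
  "moves": [
    [[0, 0, 0], [0, 0, 0.001], 0],
    [[0, 0, 0], [0, 0, 0.0005], 0],
    [[0, 0, 0], [0, 0, 0], 0]
  ]
}}

```text
time: 28.65
ee_pos: [0.4605, 0.1933, 0.0695]
tcp_rot: [-180.0, 0.0, -163.9]
wrist_force: [-0.0, 0.7, -0.7]
opening: 0.0276
grasp_force: 40.5
```

Call:
{"fn": "servo_tool", "kwargs": {
  "moves": [
    [[0, 0, 0], [0, 0, 0.001], 0],
    [[0, 0, 0], [0, 0, 0], 0]
  ]
}}

```text
time: 28.85
ee_pos: [0.4607, 0.1933, 0.0693]
tcp_rot: [-180.0, 0.1, -163.9]
wrist_force: [-1.7, -0.6, 5.3]
opening: 0.0275
grasp_force: 41.1
```

Seated (5 N). Release, rise, and check.

Call:
{"fn": "servo_tool", "kwargs": {
  "moves": [
    [[0, 0, 0], [0, 0, 0], 40],
    [[0, 0, 0], [0, 0, 0], 50],
    [[0, 0, 0], [0, 0, 0], 55],
    [[0, 0, 0], [0, 0, 0], 55],
    [[0, 0, 0], [0, 0, 0], 55],
    [[0, 0, 0], [0, 0, -0.01], 55],
    [[0, 0, 0], [0, 0, -0.03], 55],
    [[0, 0, 0], [0, 0, -0.04], 55],
    [[0, 0, 0], [-0.02, 0, -0.03], 55],
    [[0, 0, 0], [-0.04, 0, -0.02], 55],
    [[0, 0, 0], [-0.01, 0, 0], 55],
    [[0, 0, 0], [0, 0, 0], 55]
  ]
}}

```text
time: 30.05
ee_pos: [0.5287, 0.2129, 0.1984]
tcp_rot: [-180.0, 0.0, -163.9]
wrist_force: [-1.1, -1.1, -0.9]
opening: 0.0472
grasp_force: 0.0
```

```bash
python3 - <<'E'
from h import *
st(); X,im,ok=cloud("wrist"); x,y,z=np.moveaxis(X,-1,0)
a=np.radians(16.1)
near=ok&(np.hypot(x-.46,y-.192)<.03)
print(np.unique((z[near]*500).round()/500,return_counts=True))
m=near&(abs(z-.102)<.006); print("handle",rect(X,m) if m.sum()>5 else 0)
T,_,k=cloud("top"); x,y,z=np.moveaxis(T,-1,0)
for lo,hi in((.119,.135),):
    m=k&(x>.49)&(x<.592)&(y>-.03)&(y<.06)&(z>lo)&(z<hi); print("rest",rect(T,m))
m=k&(np.hypot(x-.4225,y-.3123)<.02)&(abs(z-.089)<.006); print("thick",rect(T,m))
cv2.imwrite("pics/w8.png",im[:,:,::-1])
E
```

```text
{'time': 30.05, 'ee_pos': [0.5287, 0.2129, 0.1984], 'tcp_rot': [-179.9696, 0.0066, -163.9497], 'wrist_force': [-1.0528, -1.0582, -0.9393], 'opening': 0.0472, 'grasp_force': 0.0, 'q': [21.9544, 7.1572, 8.7916, 91.6309, -0.0309, 5.9042]}
(array([-0.002,  0.   ,  0.002,  0.004,  0.006,  0.02 ,  0.022,  0.026,
        0.028,  0.032,  0.034,  0.036,  0.038,  0.04 ,  0.042,  0.044,
        0.046,  0.05 ,  0.052,  0.054,  0.098,  0.1  ,  0.102,  0.104]), array([  49,  182,   17,   58,   14,   10,   17,    3,    1,    3,    1,
         27,    2,    2,  505, 1634,   41,  182,  504,   16,   12,  310,
        628,   15]))
handle (965, np.float64(0.1014), array([460.2, 193.5]), array([13.8, 27.5]), 16.1)
rest (595, np.float64(0.1269), array([563.7,  17.9]), array([61.9, 55.4]), 86.4)
thick (0, np.float64(nan), array([0., 0.]), array([0., 0.]), 0.0)
  return _methods._mean(a, axis=axis, dtype=dtype,
  ret = ret.dtype.type(ret / rcount)
```

View pics/w8.png

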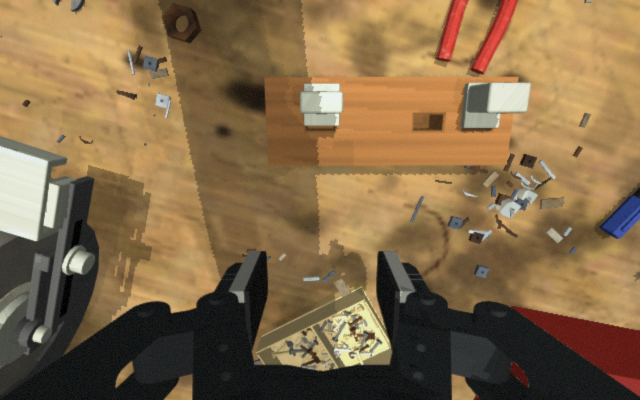

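The picture shows the thin gauge upright in slot2 at pixel (322, 100). The thick one is still in its slot at (495, 100), and the hand is clear.

```bash
python3 -c "
from workcell import *
print(job_done())"
```

```text
the job is handed in; nothing more can be done
None
```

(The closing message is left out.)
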